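Fit a jar clamp on an orbital mixer's drive stud

TASK

Slide the clamp's jaw shut so that it grips the small screw-cap jar standing in it, then lift the clamp with the jar and set it on the mixer: the drive stud stands a little off-centre and the clamp hides it, so slide the clamp about on top of it as needed until its socket drops on. Press the clamp fully down against the stud's spring and finish while still holding it pressed down there, so that I can tighten the locking screw; leave the other things on the bench where they are.

Things in the scene. Friction and masses are not known exactly. Their poses are not given: they have to be found in the camera images.
- clamp_center (a point): Centre of the jar clamp, 37 mm above its underside, on its vertical middle axis; jaws along its y. Two upright aluminium jaw plates stand on its deck, 36 mm wide (x), 5 mm thick (y), from 24 to 74 mm above the underside: fixed jaw with outside face at y = -27 mm, sliding jaw with outside face at y = +39 mm less the joint value. One grasp across both outsides can shut the jaw and carry the clamp.
- clamp: The jar clamp, loose, 0.38 kg without the jar: black block (56 x 88 mm) under an aluminium deck of 62 (x) x 98 mm (y), deck top 24 mm above the underside. Each jaw has a foot on its outside, 6 mm high, 10 mm deep; rails 8 mm high run along y at x = +-25 to 31 mm. A locking screw's round head sticks out 13 mm at -x. Origin and axes as clamp_socket.
- clamp_socket (a point): Centre of the mouth of the socket in the clamp's underside, 37 mm straight below clamp_center, same axes: a blind round hole 14 mm in diameter, 15 mm deep. The rest of the underside is flat.
- jaw (a joint): How far the sliding jaw has moved toward the fixed jaw (to the clamp's -y), m: 0 = fully open, jaws 56 mm apart; 0.012 to 0.014 = shut on the jar, which then touches both jaws (52 to 54 mm over their outsides); 0.020 = end of travel with no jar. It starts 2 to 6 mm on, takes about 4 N to slide and stays where it is left.
- jar_center (a point): Centre of the small screw-cap plastic jar, half-way up: 44 mm in diameter, 59 mm tall, about 0.1 kg, standing upright on the clamp's deck between the jaws, which it tops by 9 mm.
- jar: The same jar; origin at the centre of its underside, z up its axis.
- mixer_top (a point): Point on the flat top (95 x 104 mm) of the orbital mixer, 70 mm above the bench, on the motor's axis, in the middle of the round rubber boot (2 mm high); z up, the sloping panel with a knob to -x. The steel drive stud stands 5 mm OFF this point, in a direction that differs each time (the motor stops anywhere) and is not given: look or feel for it. The mixer is fixed to the bench.
- stud (a joint): How far the drive stud is pressed down, m: 0 at rest, 0.006 on its stop; its spring takes 6 N to start, 10 N fully down, and pushes it up again. Stud 11 mm in diameter, tip chamfered 2 mm, 25 mm above mixer_top. Clamp dropped on: its underside is 10 mm above mixer_top, pressed fully down 4 mm; flat on the stud's tip, 25 mm. Sideways the stud yields (turns the motor) only above about 10 N.
- stopwatch: Bystander, not part of the job: black round stopwatch lying flat, 73 x 62 x 18 mm; origin at the centre of its underside.
- crucible: Bystander, not part of the job: white porcelain crucible, 44 mm across, 32 mm high; origin at the centre of its underside.
- dropper: Bystander, not part of the job: dropper bottle with a rubber bulb, 36 mm across, 97 mm high; origin at the centre of its underside.
- big_jar: Bystander, not part of the job: the larger screw-cap jar, 54 mm across, 71 mm high, standing on the bench by itself; origin at the centre of its underside.

How it is judged:
On the way, in this order (a step that is already met when the one before it is completed fails the run):
1. the jaw is slid shut and grips the jar, with the clamp still standing on the bench (value of joint jaw between 0.0105 and 0.017 m and horizontal distance between jar_center and clamp_center below 0.006 m and z of jar_center in the frame of clamp_center between 0.012 and 0.021 m and contact force between jaw and jar above 4 N and height (world z) of clamp_socket below 0.006 m), for 0.2 s.
2. the clamp, held by the robot, has dropped on the drive stud (underside within 12.5 mm of the mixer's top) (horizontal distance between clamp_socket and mixer_top below 0.008 m and angle between clamp_socket's own z axis and vertical below 0.06 rad and contact force between the fingers and clamp above 1 N and z of clamp_socket in the frame of mixer_top below 0.0125 m), for 0.1 s.
At the end, for the whole second after the job is handed in: Clamp on the stud (underside under 7 mm above the mixer's top, socket within 8 mm of the motor's axis, tilt under 0.06 rad), stud pressed down over 4.5 of its 6 mm, fingers still holding the clamp, jar upright in it between the shut jaws (jaw at 10.5 to 17 mm) (value of joint jaw between 0.0105 and 0.017 m and horizontal distance between jar_center and clamp_center below 0.006 m and z of jar_center in the frame of clamp_center between 0.012 and 0.021 m and horizontal distance between clamp_socket and mixer_top below 0.008 m and angle between clamp_socket's own z axis and vertical below 0.06 rad and contact force between the fingers and clamp above 1 N and z of clamp_socket in the frame of mixer_top below 0.007 m and value of joint stud above 0.0045 m and angle between jar_center's own z axis and vertical below 0.1 rad and linear speed of clamp below 0.02 m/s); the arm keeps its last pose, push and grip.
It fails at once if the stopwatch is moved more than 20 mm (distance of stopwatch from where it was at the start of the episode above 0.02 m).
It fails at once if the crucible is moved more than 20 mm (distance of crucible from where it was at the start of the episode above 0.02 m).
It fails at once if the dropper is moved more than 20 mm (distance of dropper from where it was at the start of the episode above 0.02 m).
It fails at once if the big jar is moved more than 20 mm (distance of big_jar from where it was at the start of the episode above 0.02 m).
It also fails if it takes over 54 s, if anything falls off the work surface, if the arm or the gripper's body presses on something with over 40 N, if the wrist force passes 120 N, or if a joint passes its speed limit or range.

ROBOT

A 6-joint arm with a two-finger parallel gripper is mounted at the origin on a cart in front of the work surface, level with it; the furniture and walls round the work are solid. World frame = base frame: x ahead of the robot, y to its left, z up, the work surface at z = 0. Lengths are in m, angles in rad, forces in N, time in s.
With the tool pointing down it reaches from about 0.35 to 0.875 m from the base axis. Payload 4.2 kg.
Tool frame: the origin (TCP) lies on the centre line of the jaws, within the pads' length; the fingertips stand 8 mm ahead of it and the grasp point (between the pads) lies 11 mm behind it; z points along the fingers, y is the line along which they close (so a half turn about z gives the same grasp; the last joint's range is limited). The gripper opens to 85 mm and grips with 20 to 120 N. Pads are 22 mm wide; open, the fingers measure 114 mm over their backs; the gripper's body (76 mm by 85 mm) begins 54 mm behind the grasp point. The pads swing forward as they close: fully open they stand 13 mm farther back than shut.
Start: joints at [1.393, 0.385, 0.008, 0, -1.194, -0.259], TCP at [0.264, 0.566, 0.239] pointing down, gripper open.
Joint ranges: [-3.14, 3.14], [-1.21, 2.06], [-1.07, 1.41], [-3.16, 2.05], [-2.99, -0.16], [-3.1, 3.1]. Speed limits (rad/s): [2.79, 2.79, 3.14, 3.14, 3.14, 3.14].

INTERFACE

Orientations are given as a unit quaternion [w, x, y, z].
In Python, from station import r, camera, camera_model gives the robot as it stands.
- The arm moves only by the tool step_arm, never from a script. Its argument "increments" is one flat list of numbers, 4 for each row, row after row: the shift along the tool's x, y, z scaled (see below), then the turn about the tool's z scaled (see below). A call has 1 to 12 rows; each row shifts and turns the commanded pose from where the row before left it, along the tool's axes as they then stand; what a row does not reach is not made up. The controller multiplies each number of a shift by 400 mm and each number of a turn by pi rad. A row lasts 1/8 s, in which the tool goes at most 62.5 mm and 10.7 degrees, less where a joint would pass 70% of its speed; a pose out of reach is approached as far as the arm can. A call with a number of a shift or a turn outside -1 to 1 is refused whole. A call with a gripper value outside its range is refused whole. "grip" is the closure, from 0 (fully open) to 1 (shut), set as the call begins (left out, the last holds). The fingers move at their own pace and stop on an object; the grip force is fixed at half the most. Time passes only in rows, so rows that do not move let the fingers close. It gives the time, the measured TCP pose, the force, the opening and the grip force at its end, in the units of the state.
- r.get_obs(): the state, without advancing time (a new reading comes with each control period).
- camera(name): name is "side" or "top" or "wrist"; returns (picture, depth): 384x512x3 uint8, red, green, blue; 384x512 float32, m along the optical axis (not along the pixel's ray), 0 where there is no reading.
- camera_model(name): a dict with "fx", "fy", "cx", "cy" (pixels), "eye" and "orientation" of the camera in the world. Camera axes: x right, y down, z forward; pixel columns grow to the right and rows downward; lengths in m; the calibration is good to about 2 mm. A picture is of the moment at which its call begins: read the wrist's pose just before it. camera_model takes no time and is no camera call; for the wrist camera it gives the pose at the moment of the call.
- r.job_done(): hands the job in; it is judged then, once.
The state is a dict: "clock": time; "joint_pos": joint angles; "qd": joint speeds; "effort": joint torques, N m; "tcp_pos": TCP position; "orientation": TCP orientation; "wrist_force": force on the tool from outside, world axes, zero at the start; "ft_torque": the same for the moment, N m; "opening": finger opening in m; "grasp_force": force on a finger pad.
Only numpy, scipy, OpenCV 4.12 (cv2) and the standard library are available. Lean on these libraries where they do the work, as an engineer would, in place of code of your own. Each camera call takes 0.05 s, during which the arm holds its last target. There are 200 camera calls.

## Working session

There is one attempt and no reset: what is moved stays moved. The work goes in short steps, Python scripts to look and compute and a tool call to move; the robot and the scene stay as the last step left them, time stands still between calls to the robot, and variables do not carry over. Pictures are saved under pics/ and viewed, at most 10 in all, crops included, and the job is handed in when it is done.

Besides the shell and the picture viewer there is one more tool, called after ">>>" as name(argument=value, ...) on one line, values as JSON. step_arm: Moves the arm, as the interface text tells. Its arguments: {"type":"object","properties":{"increments":{"type":"array","items":{"type":"number"}},"grip":{"type":"number"}},"required":["increments"]}

```bash
mkdir -p pics; ls
cat > h.py <<'E'
import numpy as np, cv2
from station import r, camera, camera_model
from scipy.spatial.transform import Rotation as R
def rot(q): return R.from_quat([q[1],q[2],q[3],q[0]]).as_matrix()
def cloud(d,m):
    v,u=np.mgrid[0:d.shape[0],0:d.shape[1]]
    p=np.stack([(u-m['cx'])/m['fx']*d,(v-m['cy'])/m['fy']*d,d],-1)
    return p@rot(m['orientation']).T+np.array(m['eye'])
E
python3 - <<'E'
from h import *
ims=[]
for n in ("top","side"):
    m=camera_model(n); p,d=camera(n); np.savez(f"{n}.npz",p=p,d=d)
    cv2.imwrite(f"pics/{n}0.png",p[:,:,::-1]); print(n,m)
o=r.get_obs(); print(o)
print(camera_model("wrist"))
E
```

```text
pics
top {'fx': 372.4945589790165, 'fy': 372.4945589790165, 'cx': 256.1542938414751, 'cy': 189.18713228336566, 'eye': array([ 0.38147702, -0.08819474,  1.07893867]), 'orientation': array([ 0.05480834, -0.7011688 ,  0.70978839, -0.0394817 ])}
side {'fx': 498.0080537085351, 'fy': 498.0080537085351, 'cx': 260.3932976975516, 'cy': 193.41310491237, 'eye': array([ 0.03408592, -0.73351309,  1.37307775]), 'orientation': array([-0.25914472,  0.91972128, -0.28313785,  0.08239994])}
{'clock': 0.1, 'joint_pos': array([ 1.39260016e+00,  3.85472569e-01,  6.75519108e-03, -4.47188228e-04,
       -1.19403034e+00, -2.58617647e-01]), 'qd': array([ 0.00074752, -0.002159  ,  0.00317699,  0.00172832, -0.0008893 ,
       -0.00017397]), 'effort': array([ 1.16874958e-04, -3.93322670e+01,  1.88927221e+01,  4.19799596e+00,
       -2.64310875e-03,  7.96318147e-06]), 'tcp_pos': array([0.26416316, 0.56585629, 0.23833059]), 'orientation': array([ 9.83259531e-04,  9.76225513e-01, -2.16755050e-01, -1.68439928e-04]), 'wrist_force': array([ 1.0013458 , -0.08830573,  0.33239092]), 'ft_torque': array([-0.00509249,  0.06092607,  0.04335788]), 'grasp_force': 0.0, 'opening': 0.08512465829473564}
{'fx': 278.42693192163085, 'fy': 278.42693192163085, 'cx': 257.1369747520943, 'cy': 193.46195529289366, 'eye': array([0.32445562, 0.53675604, 0.37304056]), 'orientation': array([-0.07169924, -0.53233846,  0.83618895,  0.11073851])}
```

View pics/top0.png

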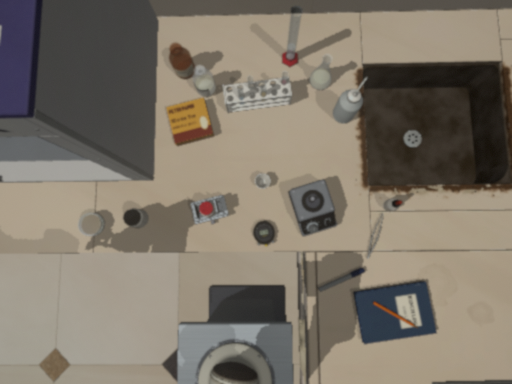

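View pics/side0.png

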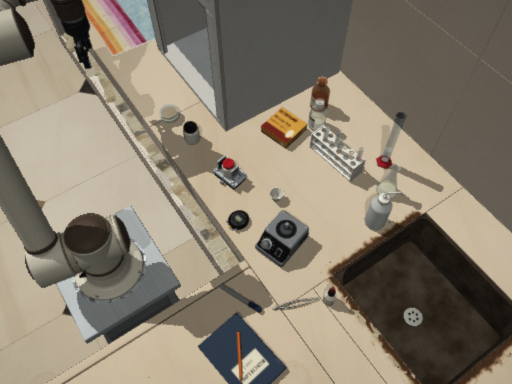

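The top view shows the clamp with its red-capped jar at about (208,209), the mixer at (313,205) with its panel toward the robot, the stopwatch at (264,232) and the crucible at (263,179). The side view matches. I'll measure these next.

Run:
```python
from h import *
for n,(u0,u1,v0,v1) in (("top",(180,345,165,250)),("side",(200,320,140,270))):
    z=np.load(n+".npz");p,d=z['p'],z['d'];m=camera_model(n);c=cloud(d,m)
    cv2.imwrite(f"pics/{n}_crop.png",cv2.resize(p[v0:v1,u0:u1,::-1],None,fx=4.6,fy=4.6,interpolation=cv2.INTER_CUBIC))
    hsv=cv2.cvtColor(p,cv2.COLOR_RGB2HSV)
    red=((hsv[...,0]<8)|(hsv[...,0]>172))&(hsv[...,1]>130)&(hsv[...,2]>90)
    box=np.zeros(red.shape,bool);box[v0:v1,u0:u1]=1
    P=c[red&box&(c[...,2]>.07)];print(n,"cap",len(P),P.mean(0),P.min(0),P.max(0))
    X=c[box];
    for lo,hi in ((.06,.08),(.085,.1),(.015,.03)):
        q=(c[...,2]>lo)&(c[...,2]<hi)&box
        k,l,s,ce=cv2.connectedComponentsWithStats(q.astype(np.uint8))
        for i in range(1,k):
            if s[i,4]>15: 
                Q=c[l==i];rc=cv2.minAreaRect(Q[:,:2].astype(np.float32)*1000);print(n,lo,s[i],Q.mean(0).round(4),np.round(rc[0]+rc[1]+(rc[2],),1))
    ce=c[225:,100:] 
    print("table z",np.median(c[195:200,235:245,2]) if n=="top" else np.median(c[165:170,290:300,2]))
```

```text
top cap 123 [0.46697714 0.06846843 0.0822347 ] [0.45249881 0.05188365 0.07777226] [0.48237019 0.08512239 0.08742529]
top 0.06 [ 290  180   45   53 1452] [ 0.4777 -0.2193  0.0694] [ 468.3 -223.7  130.1  103.4   16.4]
top 0.06 [200 200  19  17  89] [0.4639 0.0537 0.0707] [464.1  62.1  33.8  50.3  23.7]
top 0.06 [193 205   5  13  35] [0.4593 0.1    0.0714] [459.2 100.3  33.9   5.4  13.5]
top 0.015 [255 174  16  15  83] [ 0.5499 -0.085   0.0239] [547.4 -84.4  41.   40.6  44.3]
top 0.015 [212 195  17  24 154] [0.4744 0.033  0.0249] [475.4  40.7  61.2  46.2   7.3]
top 0.015 [194 201  16  24  94] [0.4544 0.0951 0.0246] [460.4  95.8  62.3  41.9  16.7]
top 0.015 [254 221  21  24 339] [ 0.4003 -0.0869  0.0177] [400.3 -86.8  56.7  64.8  89.5]
top 0.015 [299 224   4  10  17] [ 0.4099 -0.1888  0.0267] [ 409.7 -189.4   25.6    4.1   13. ]
table z -0.0006337926438908514
side cap 88 [0.4649728  0.06912707 0.08278066] [0.44801176 0.05049041 0.07663607] [0.48268581 0.08936053 0.09087526]
side 0.06 [217 155  10   9  37] [0.4581 0.0998 0.0699] [458.  100.4  23.4  29.4  67.4]
side 0.06 [222 163  17  13  96] [0.4628 0.0526 0.0702] [460.9  56.6  36.5  53.9  47.4]
side 0.06 [ 261  210   48   42 1117] [ 0.4761 -0.2229  0.0695] [ 468.4 -223.3  130.2  105.6   15.9]
side 0.015 [277 140  15   6  38] [0.6901 0.0707 0.022 ] [688.8  72.   21.9  48.   54. ]
side 0.015 [213 168  34  20 180] [0.4622 0.0482 0.0253] [460.6  64.6  60.5 101.6  20.7]
side 0.015 [270 188  14   9  46] [ 0.5522 -0.075   0.0233] [550.6 -75.9  29.   39.7  64.7]
side 0.015 [228 210  21  19 235] [ 0.3982 -0.0874  0.0183] [398.6 -87.7  60.3  63.9  67.3]
side 0.015 [255 236  53  31 154] [ 0.4283 -0.2558  0.0242] [ 448.8 -261.    82.2  161.9   66.7]
table z 8.972088368919273e-05
```

View pics/top_crop.png

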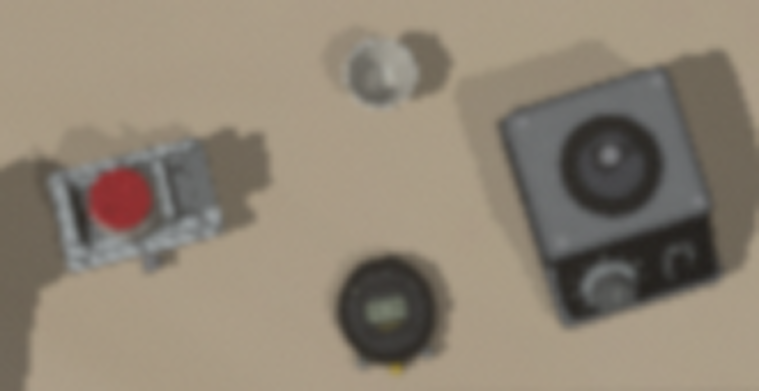

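View pics/side_crop.png

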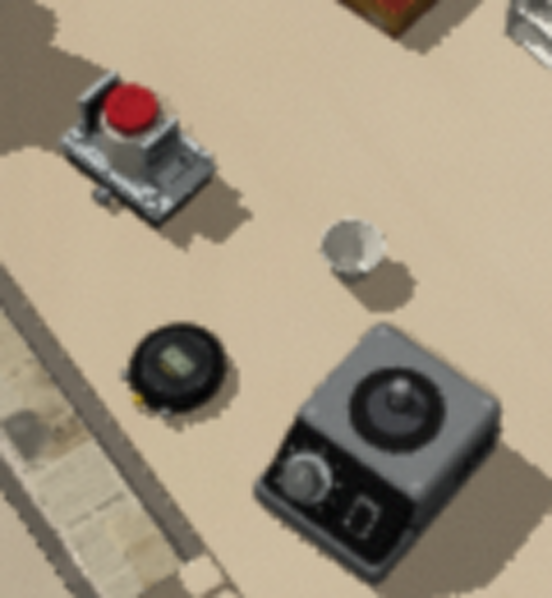

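The clamp's +x points away from the robot, since its screw is on the near side, at a yaw of about 18°. The sliding jaw is on the left (+y), and the mixer is at about (0.48,-0.22). I'll fly to the clamp for a closer wrist view.

>>> step_arm(increments=[0.099,0.09,0,0.0,0.099,0.09,0,0,0.099,0.09,0,0,0.099,0.09,0,0,0.099,0.09,0,0,0.099,0.09,0,0,0.099,0.09,0,0,0.099,0.09,0,0,0.099,0.09,0,0,0.099,0.09,0,0,0,0,0,0.058,0,0,0,0.058], grip=0)

```text
clock: 1.6
tcp_pos: [0.4708, 0.0715, 0.2388]
orientation: [0.0, 0.919, -0.394, -0.0]
wrist_force: [0.4, 0.8, 0.2]
opening: 0.0854
grasp_force: 0.0
```

>>> step_arm(increments=[0,0,0,0.058,0,0,0,0.058,0,0,0,0.058,0,0,0,0.058,0,0,0,0.058,0,0,0,0.058,0,0,0,0.058,0,0,0,0.058,0,0,0,0.058,0,0,0,0.058,0,0,0,0.058])

```text
clock: 2.98
tcp_pos: [0.4706, 0.0725, 0.2389]
orientation: [-0.0, -0.164, 0.986, -0.0]
wrist_force: [-0.5, 0.4, 0.2]
opening: 0.0853
grasp_force: 0.0
```

Run:
```python
from h import *
m=camera_model("wrist"); p,d=camera("wrist"); np.savez("w1.npz",p=p,d=d,q=m['orientation'],eye=m['eye'])
print(m['eye'],rot(m['orientation']).round(3))
cv2.imwrite("pics/w1.png",p[:,:,::-1])
```

```text
[0.40775809 0.0497518  0.37366981] [[-0.324  0.913  0.249]
 [ 0.946  0.313  0.084]
 [-0.001  0.263 -0.965]]
```

View pics/w1.png

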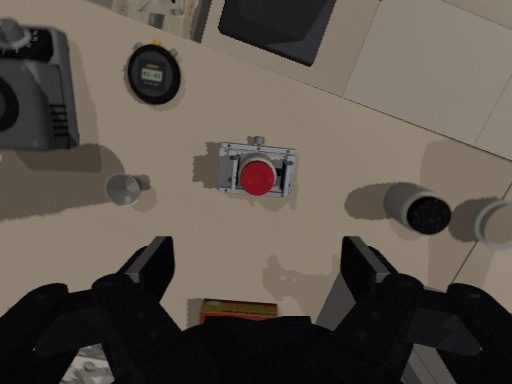

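The wrist view shows the clamp at (258,170) almost square to the image, with the jar cap at (257,178) and the screw at (259,140). Both fingers are clear of it.

Run:
```python
from h import *
z=np.load("w1.npz");p,d=z['p'],z['d'];m=camera_model("wrist");m['eye']=z['eye'];m['orientation']=z['q']
c=cloud(d,m);M=rot(z['q'])
def plane(uv,h):
    uv=np.atleast_2d(uv);ray=np.c_[(uv[:,0]-m['cx'])/m['fx'],(uv[:,1]-m['cy'])/m['fy'],np.ones(len(uv))]@M.T
    return (m['eye']+ray*((h-m['eye'][2])/ray[:,2])[:,None])[:,:2]
box=np.zeros(d.shape,bool);box[128:206,208:308]=1
print("table",np.median(c[210:220,240:300,2]))
def rect(q,name):
    X=c[q];rc=cv2.minAreaRect((X[:,:2]*1000).astype(np.float32));print(name,len(X),X.mean(0).round(4),np.round(rc[0]+rc[1]+(rc[2],),1))
rect(box&(c[...,2]>.012)&(c[...,2]<.036),"deck")
hsv=cv2.cvtColor(p,cv2.COLOR_RGB2HSV)
red=((hsv[...,0]<8)|(hsv[...,0]>172))&(hsv[...,1]>130)&(hsv[...,2]>60)&box
v,u=np.nonzero(red&(c[...,2]>.079));xy=plane(np.c_[u,v],.083);print("cap",len(u),cv2.minEnclosingCircle((xy*1000).astype(np.float32)))
q=box&(c[...,2]>.066)&(c[...,2]<.079)&~red
k,l,s,_=cv2.connectedComponentsWithStats(q.astype(np.uint8))
for i in range(1,k):
    if s[i,4]>8: print(s[i]);rect(l==i,"jaw")
g=p[128:206,208:308,::-1];cv2.imwrite("pics/w1c.png",cv2.resize(g,None,fx=7,fy=7,interpolation=cv2.INTER_CUBIC))
```

```text
table -0.00022133274602195718
deck 2114 [0.4631 0.0646 0.0273] [464.   68.   71.6  98.2  13.8]
cap 900 ((466.8303527832031, 69.5166244506836), 18.50637435913086)
[239 157  38  27 201]
jaw 201 [0.4554 0.0661 0.0696] [460.5  68.3  28.6  41.8  15.6]
[231 159   7  33 173]
jaw 173 [0.4739 0.0454 0.073 ] [474.1  45.1  35.2   6.   14. ]
[283 164   8  33 173]
jaw 173 [0.4599 0.1016 0.073 ] [460.3 102.4  35.8   6.1  13.8]
```

View pics/w1c.png

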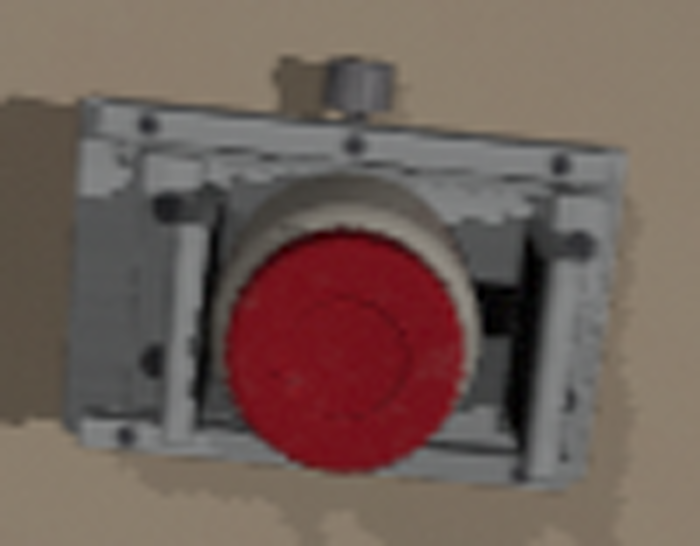

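Clamp yaw is 13.9°, with its centre at about (0.468,0.069) and the jaw about 2 mm on. The jar stands within 2 mm of centre. Before grasping, I'll look at the stud with the wrist camera.

>>> step_arm(increments=[0,0,0,0.028,0.025,-0.118,0.0125,0,0.025,-0.118,0.0125,0,0.025,-0.118,0.0125,0,0.025,-0.118,0.0125,0,0.025,-0.118,0.0125,0,0.025,-0.118,0.0125,0,0,0,0,0,0,0,0,0])

```text
clock: 4.15
tcp_pos: [0.4819, -0.2166, 0.2089]
orientation: [-0.0, -0.124, 0.992, 0.0]
wrist_force: [0.5, -0.3, -0.1]
opening: 0.0856
grasp_force: 0.0
```

Run:
```python
from h import *
print(r.get_obs()['tcp_pos'])
m=camera_model("wrist"); p,d=camera("wrist"); np.savez("w2.npz",p=p,d=d,q=m['orientation'],eye=m['eye'])
c=cloud(d,m)
q=(c[...,2]>.064)&(c[...,2]<.075)
k,l,s,ce=cv2.connectedComponentsWithStats(q.astype(np.uint8))
for i in range(1,k):
    if s[i,4]>300:
        X=c[l==i];rc=cv2.minAreaRect((X[:,:2]*1000).astype(np.float32));print(s[i],X.mean(0).round(4),np.round(rc[0]+rc[1]+(rc[2],),1))
q=(c[...,2]>.085)&(c[...,2]<.105)
k,l,s,ce=cv2.connectedComponentsWithStats(q.astype(np.uint8))
for i in range(1,k):
    if s[i,4]>15: X=c[l==i];print("stud",s[i],X.mean(0).round(4),X.min(0).round(4),X.max(0).round(4))
cv2.imwrite("pics/w2.png",p[:,:,::-1])
```

```text
[ 0.48192879 -0.2165707   0.20894037]
[ 19 112  25  22 321] [ 0.4749 -0.4412  0.0691] [ 475.8 -443.5   19.8   17.6   15.9]
[ 203  135  103   98 9025] [ 0.4809 -0.2198  0.0703] [ 483.5 -219.3   99.1  102.9   16.3]
[488 219  24  36 606] [0.4732 0.0471 0.0702] [473.3  51.8  39.4  23.5  18.9]
stud [  0 117  21  13 235] [ 0.4756 -0.4427  0.0928] [ 0.4707 -0.4495  0.085 ] [ 0.4814 -0.439   0.0987]
stud [252 192  12  13 127] [ 0.4879 -0.2163  0.0935] [ 0.4833 -0.2214  0.0851] [ 0.4942 -0.2106  0.0967]
stud [ 80 361  35  23 351] [ 0.7253 -0.3378  0.0967] [ 0.719  -0.3542  0.085 ] [ 0.7392 -0.3176  0.105 ]
```

View pics/w2.png

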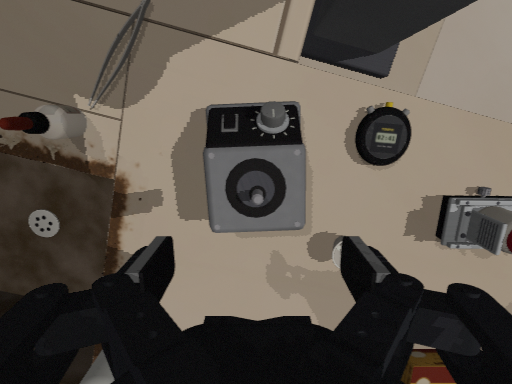

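The mixer is centred at (255,185), with the boot at about (256,188) and the stud standing up from it at (257,197). I'll measure the boot and the stud tip.

Run:
```python
from h import *
z=np.load("w2.npz");p,d=z['p'],z['d'];m=camera_model("wrist");m['eye']=z['eye'];m['orientation']=z['q']
c=cloud(d,m);M=rot(z['q'])
def plane(uv,h):
    uv=np.atleast_2d(uv);ray=np.c_[(uv[:,0]-m['cx'])/m['fx'],(uv[:,1]-m['cy'])/m['fy'],np.ones(len(uv))]@M.T
    return (m['eye']+ray*((h-m['eye'][2])/ray[:,2])[:,None])[:,:2]
sub=np.zeros(d.shape,bool);sub[150:226,212:300]=1
g=cv2.cvtColor(p,cv2.COLOR_RGB2GRAY)
dk=(g<70)&sub
k,l,s,ce=cv2.connectedComponentsWithStats(dk.astype(np.uint8));i=1+np.argmax(s[1:,4]);print(s[i])
cn,_=cv2.findContours((l==i).astype(np.uint8),cv2.RETR_EXTERNAL,cv2.CHAIN_APPROX_NONE)
cn=max(cn,key=len)[:,0]
e=cv2.fitEllipse(plane(cn,.072).astype(np.float32)*1000);print("boot",e)
for lo in (.09,.0925,.094):
    q=sub&(c[...,2]>lo);X=c[q];print(lo,len(X),X.mean(0).round(4), np.round(cv2.minEnclosingCircle((X[:,:2]*1000).astype(np.float32)),4) if 0 else ((X.min(0)+X.max(0))/2).round(4))
v,u=np.nonzero(sub&(c[...,2]>.0905));print("ray tip",plane(np.c_[u,v],.095).mean(0),(plane([[u.min(),v.min()]],.095)+plane([[u.max(),v.max()]],.095))/2)
print(c[192:206:1,258].round(4)[:, [0,1,2]].tolist())
z=np.load("top.npz");m2=camera_model("top");c2=cloud(z['d'],m2);q=(c2[...,2]>.088)&(c2[...,2]<.1)&(abs(c2[...,1]+.22)<.03)&(abs(c2[...,0]-.48)<.03);print("top",c2[q].mean(0),q.sum())
z=np.load("side.npz");m2=camera_model("side");c2=cloud(z['d'],m2);q=(c2[...,2]>.088)&(c2[...,2]<.1)&(abs(c2[...,1]+.22)<.03)&(abs(c2[...,0]-.48)<.03);print("side",c2[q].mean(0),q.sum())
```

```text
[ 225  158   61   60 2706]
boot ((484.68328857421875, -219.20770263671875), (60.032291412353516, 60.679176330566406), 102.39778900146484)
0.09 131 [ 0.477  -0.2191  0.1344] [ 0.4559 -0.2224  0.2169]
0.0925 123 [ 0.4765 -0.2192  0.1372] [ 0.4559 -0.2224  0.2182]
0.094 97 [ 0.4735 -0.2199  0.1489] [ 0.4555 -0.2228  0.2189]
ray tip [ 0.48717402 -0.21651052] [[ 0.48123382 -0.21845446]]
[[0.4838, -0.2166, 0.0873], [0.4833, -0.2168, 0.0928], [0.484, -0.2166, 0.094], [0.4851, -0.2163, 0.0931], [0.4853, -0.2163, 0.0959], [0.4863, -0.216, 0.0956], [0.4876, -0.2157, 0.0943], [0.4884, -0.2155, 0.0947], [0.4892, -0.2153, 0.0954], [0.4902, -0.215, 0.0953], [0.491, -0.2148, 0.0955], [0.4922, -0.2145, 0.0948], [0.4934, -0.2142, 0.094], [0.5008, -0.2123, 0.073]]
top [ 0.4868801  -0.2165922   0.09413231] 14
side [ 0.48632533 -0.21755725  0.09483248] 10
```

The mixer axis is at (0.4847,-0.2192) and the stud at (0.4884,-0.2161). I'll go back and stop over the clamp.

>>> step_arm(increments=[-0.024,0.1165,0,0,-0.024,0.1165,0,0,-0.024,0.1165,0,0,-0.024,0.1165,0,0,-0.024,0.1165,0,0,-0.024,0.1165,0,0,0,0,0.1,0,0,0,0.1,0,0,0,0,0,0,0,0,0])

```text
clock: 5.45
tcp_pos: [0.4704, 0.0694, 0.1309]
orientation: [0.001, -0.125, 0.992, 0.0]
wrist_force: [0.9, 0.3, 0.7]
opening: 0.0852
grasp_force: 0.0
```

Run:
```python
from h import *
o=r.get_obs();M=rot(o['orientation']);print(o['tcp_pos'],M.round(4))
print("to go, tool axes mm", (M.T@(np.array([.4684,.0684,.043])-o['tcp_pos'])*1000).round(2))
m=camera_model("wrist");p,d=camera("wrist");c=cloud(d,m)
q=(c[...,2]>.068)&(c[...,2]<.079)&(abs(c[...,0]-.468)<.04)&(abs(c[...,1]-.069)<.05)
k,l,s,ce=cv2.connectedComponentsWithStats(q.astype(np.uint8))
for i in range(1,k):
    if s[i,4]>60: X=c[l==i];rc=cv2.minAreaRect((X[:,:2]*1000).astype(np.float32));print(s[i],X.mean(0).round(4),np.round(rc[0]+rc[1]+(rc[2],),1))
```

```text
[0.47036462 0.06939753 0.1308553 ] [[-9.689e-01 -2.475e-01  2.600e-03]
 [-2.475e-01  9.689e-01  6.000e-04]
 [-2.600e-03 -1.000e-04 -1.000e+00]]
to go, tool axes mm [ 2.38 -0.48 87.85]
[233 179  56  32 381] [0.4539 0.066  0.0711] [458.3  67.   23.   41.1  16.7]
[222 184   9  49 366] [0.4731 0.0454 0.0734] [474.3  45.2  35.9   6.   13.2]
[300 185  11  48 387] [0.4594 0.1013 0.0732] [459.9 101.8  35.1   5.5  13.9]
```

>>> step_arm(increments=[0.006,-0.001,0.07,-0.001,0,0,0.07,0,0,0,0.068,0,0,0,0,0,0,0,0,0])

```text
clock: 6.12
tcp_pos: [0.4686, 0.0681, 0.0478]
orientation: [0.002, -0.126, 0.992, 0.0]
wrist_force: [-0.5, -0.7, 0.1]
opening: 0.0856
grasp_force: 0.0
```

>>> step_arm(increments=[0,0,0,0,0,0,0,0,0,0,0,0,0,0,0,0,0,0,0,0,0,0,0,0,0,0,0,0,0,0,0,0], grip=1)

```text
clock: 7.12
tcp_pos: [0.4692, 0.0674, 0.0487]
orientation: [0.002, -0.126, 0.992, -0.0]
wrist_force: [0.3, -4.3, 12.8]
opening: 0.0515
grasp_force: 60.2
```

>>> step_arm(increments=[0,0,0,0,0,0,0,0,0,0,-0.01,0,0,0,-0.025,0,0,0,-0.05,0,0,0,-0.1,0,0,0,-0.1,0,0,0,0,0,0,0,0,0])

```text
clock: 8.25
tcp_pos: [0.4657, 0.0671, 0.1589]
orientation: [-0.002, -0.125, 0.992, -0.0]
wrist_force: [-1.1, 0.3, -4.8]
opening: 0.0511
grasp_force: 64.0
```

Run:
```python
from h import *
o=r.get_obs();print(o['tcp_pos'],o['wrist_force'],o['ft_torque'],o['opening'])
m=camera_model("wrist");p,d=camera("wrist");np.savez("w3.npz",p=p,d=d,q=m['orientation'],eye=m['eye']);c=cloud(d,m)
T=o['tcp_pos'];M=rot(o['orientation']);L=(c-T)@M  # tool frame
near=(np.abs(L[...,0])<.06)&(np.abs(L[...,1])<.07)
hsv=cv2.cvtColor(p,cv2.COLOR_RGB2HSV);red=((hsv[...,0]<8)|(hsv[...,0]>172))&(hsv[...,1]>130)&(hsv[...,2]>60)
X=L[red&near];print("cap tool",np.median(X,0),np.percentile(X[:,2],[5,50,95]),X.min(0),X.max(0))
for lo,hi in ((-.032,-.02),(.005,.03)):
    X=L[near&(L[...,2]>lo)&(L[...,2]<hi)&~red];print(lo,len(X),X.min(0),X.max(0))
cv2.imwrite("pics/w3.png",p[60:260,130:390,::-1].repeat(3,0).repeat(3,1))
```

```text
[0.46568538 0.06712513 0.15892476] [-1.07957185  0.27869084 -4.82052059] [-0.03267562  0.02843014 -0.02208493] 0.05108298139617516
cap tool [ 0.00327946 -0.00170691 -0.03408444] [-0.03517801 -0.03408444 -0.03170377] [-0.01719099 -0.02202916 -0.03619691] [ 0.01996674  0.01693891 -0.01827077]
-0.032 3583 [-0.01834076 -0.0403636  -0.03199543] [ 0.02210282  0.03804625 -0.02000113]
0.005 6562 [-0.00875514 -0.04923473  0.0050232 ] [0.03155266 0.04893163 0.02999524]
```

View pics/w3.png

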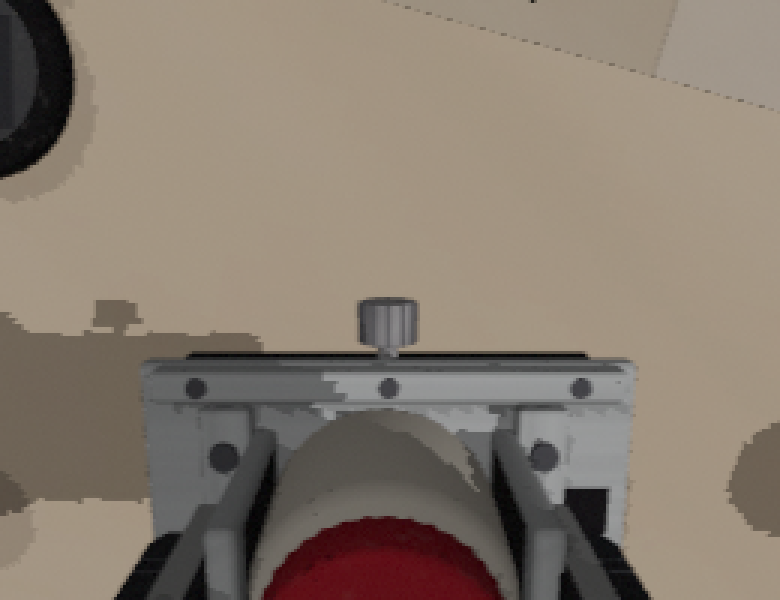

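The clamp is lifted level with the jar shut between the jaws, and its centre lies within 0.5 mm of the tool axis. Underside is TCP z minus 49 mm. I'll carry it over the stud.

>>> step_arm(increments=[0.01,-0.06,-0.015,0,0.018,-0.1,0,0,0.018,-0.1,0,0,0.018,-0.1,0,0,0.018,-0.1,0,0,0.018,-0.1,0,0,0.014,-0.09,0,0,0.006,-0.05,0,0,0,0,0,0,0,0,0,0,0,0,0,0])

```text
clock: 9.68
tcp_pos: [0.49, -0.2148, 0.1656]
orientation: [-0.001, -0.126, 0.992, 0.0]
wrist_force: [0.1, -0.2, -3.8]
opening: 0.0511
grasp_force: 64.4
```

```bash
cat > s.py <<'E'
from h import *
import sys
o=r.get_obs();M=rot(o['orientation']);T=o['tcp_pos']
t=np.array([.4884,-.2161,T[2]])
print("clk",o['clock'],"tcp",T.round(4),"to stud, tool mm",(M.T@(t-T)*1000).round(2),"F",o['wrist_force'].round(1),"Ft",(M.T@o['wrist_force']).round(1),"tq",o['ft_torque'].round(2),"open",o['opening'].round(4),"tilt",M[:2,2].round(4))
E
python3 s.py
```

```text
Traceback (most recent call last):
  File "s.py", line 5, in <module>
    print("clk",o['clock'],"tcp",T.round(4),"to stud, tool mm",(M.T@(t-T)*1000).round(2),"F",o['wrist_force'].round(1),"Ft",(M.T@o['wrist_force']).round(1),"tq",o['ft_torque'].round(2),"open",o['opening'].round(4),"tilt",M[:2,2].round(4))
                                                                                                                                                                                                ^^^^^^^^^^^^^^^^^^
AttributeError: 'float' object has no attribute 'round'
```

>>> step_arm(increments=[0.0047,-0.0022,0.02,0,0,0,0.02,0,0,0,0.01,0,0,0,0,0,0,0,0,0])

```text
clock: 10.3
tcp_pos: [0.489, -0.217, 0.1463]
orientation: [0.0, -0.125, 0.992, -0.0]
wrist_force: [-0.6, 0.6, -4.1]
opening: 0.0506
grasp_force: 64.4
```

```bash
sed -i "s/o\['opening'\].round(4)/round(o['opening'],4)/" s.py; python3 s.py
```

```text
clk 10.3 tcp [ 0.489  -0.217   0.1463] to stud, tool mm [ 0.32  1.01 -0.  ] F [-0.6  0.6 -4.1] Ft [0.5 0.7 4.1] tq [ 0.03 -0.01  0.01] open 0.0506 tilt [ 0.0004 -0.0002]
```

Next I'll descend in 2 mm rows, watching the force.

>>> step_arm(increments=[0,0.0025,0.003,0,0,0,0.005,0,0,0,0.005,0,0,0,0,0,0,0,0,0])

```text
clock: 10.92
tcp_pos: [0.4885, -0.216, 0.1409]
orientation: [0.0, -0.125, 0.992, -0.0]
wrist_force: [0.1, -0.4, -5.5]
opening: 0.0508
grasp_force: 64.4
```

```bash
python3 s.py
```

```text
clk 10.925 tcp [ 0.4885 -0.216   0.1409] to stud, tool mm [ 0.15 -0.09 -0.  ] F [ 0.1 -0.4 -5.5] Ft [ 0.  -0.4  5.5] tq [-0.01 -0.04 -0.04] open 0.0508 tilt [ 0.0001 -0.    ]
```

There is no contact force at 3 mm below tip height, so the stud has entered the socket. I'll continue down.

>>> step_arm(increments=[0,0,0.005,0,0,0,0.005,0,0,0,0.005,0,0,0,0.005,0,0,0,0.005,0,0,0,0.002,0,0,0,0,0,0,0,0,0])

```text
clock: 11.92
tcp_pos: [0.4886, -0.216, 0.1302]
orientation: [0.0, -0.125, 0.992, -0.0]
wrist_force: [-0.8, -0.5, -4.7]
opening: 0.0508
grasp_force: 64.4
```

```bash
python3 s.py
```

```text
clk 11.925 tcp [ 0.4886 -0.216   0.1302] to stud, tool mm [ 0.19 -0.07 -0.  ] F [-0.8 -0.5 -4.7] Ft [ 0.9 -0.2  4.7] tq [0.01 0.01 0.01] open 0.0508 tilt [ 0.0002 -0.0001]
```

>>> step_arm(increments=[0,0,0,0,0,0,0.004,0,0,0,0.004,0,0,0,0.004,0,0,0,0.004,0,0,0,0,0,0,0,0,0])

```text
clock: 12.8
tcp_pos: [0.4888, -0.2161, 0.1241]
orientation: [0.0, -0.125, 0.992, -0.0]
wrist_force: [-2.3, 1.1, 3.6]
opening: 0.051
grasp_force: 65.5
```

```bash
python3 s.py
```

```text
clk 12.8 tcp [ 0.4888 -0.2161  0.1241] to stud, tool mm [ 0.38  0.06 -0.  ] F [-2.3  1.1  3.6] Ft [ 1.9  1.6 -3.6] tq [0.37 0.53 0.03] open 0.051 tilt [ 0.0008 -0.0003]
```

>>> step_arm(increments=[0,0,0.003,0,0,0,0.003,0,0,0,0,0,0,0,0,0])

```text
clock: 13.3
tcp_pos: [0.4888, -0.2161, 0.1225]
orientation: [0.0, -0.126, 0.992, -0.0]
wrist_force: [-3.6, 2.3, 9.3]
opening: 0.0509
grasp_force: 66.1
```

```bash
python3 s.py
```

```text
clk 13.3 tcp [ 0.4888 -0.2161  0.1225] to stud, tool mm [ 0.43  0.11 -0.  ] F [-3.6  2.3  9.3] Ft [ 2.9  3.1 -9.3] tq [0.83 0.93 0.01] open 0.0509 tilt [ 0.0009 -0.0006]
```

The force is now on the stop: about 14 N net, against 10 N of spring. There is a slight side load, so I'll ease that and press a touch more.

>>> step_arm(increments=[0.002,0.002,0.002,0,0,0,0,0,0,0,0,0,0,0,0,0])

```text
clock: 13.8
tcp_pos: [0.4887, -0.216, 0.1224]
orientation: [0.001, -0.126, 0.992, -0.001]
wrist_force: [-2.9, 0.6, 12.2]
opening: 0.0506
grasp_force: 66.4
```

```bash
python3 s.py
python3 - <<'E'
from h import *
o=r.get_obs();m=camera_model("wrist");p,d=camera("wrist");c=cloud(d,m);T=o['tcp_pos'];M=rot(o['orientation']);L=(c-T)@M
q=(np.abs(L[...,0]-.028)<.004)&(np.abs(L[...,1])<.049)&(L[...,2]>.01)&(L[...,2]<.03)
X=c[q];print("rail/deck z",len(X),np.percentile(X[:,2],[10,50,90])); A=np.c_[L[q][:,1],np.ones(len(X))];print("slope along y",np.linalg.lstsq(A,X[:,2],rcond=None)[0])
hsv=cv2.cvtColor(p,cv2.COLOR_RGB2HSV);red=((hsv[...,0]<8)|(hsv[...,0]>172))&(hsv[...,1]>130)&(hsv[...,2]>60)&(np.abs(L[...,0])<.025)&(np.abs(L[...,1])<.025)&(L[...,2]<-.03)
X=c[red];n=np.linalg.lstsq(np.c_[L[red][:,:2],np.ones(len(X))],X[:,2],rcond=None)[0];print("cap",L[red].mean(0),X.mean(0),n)
E
```

```text
clk 13.8 tcp [ 0.4887 -0.216   0.1224] to stud, tool mm [ 0.36 -0.03 -0.  ] F [-2.9  0.6 12.2] Ft [  2.7   1.3 -12.2] tq [0.4  0.85 0.  ] open 0.0506 tilt [ 0.0031 -0.0017]
rail/deck z 2387 [0.09647782 0.10533361 0.10641059]
slope along y [-0.01314005  0.10339551]
cap [ 0.00279827 -0.00125619 -0.03408568] [ 0.48624238 -0.21783943  0.15648835] [-0.01694784 -0.00027062  0.15653543]
```

The rail tops are at z = 0.106, so the underside is about 4.2 mm above the mixer top, which means fully pressed. The jar is level between the jaws, so I'll hand in.

```bash
python3 -c "
from station import r
print(r.job_done())"
```

```text
the job is handed in; nothing more can be done
None
```

The jaw is shut on the jar, and the clamp sits on the mixer's drive stud, held fully pressed down (underside measured about 4 mm above the mixer top). The job is handed in at about 14 s; no verdict came back.

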